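# Press the proud cap home on a vial in the treadle capping press

### The arm

A 6-joint arm with a two-finger parallel gripper is mounted at the origin on a cart in front of the work surface, level with it; the furniture and walls round the work are solid. World frame = base frame: x ahead of the robot, y to its left, z up, the work surface at z = 0. Lengths are in m, angles in rad, forces in N, time in s.
With the tool pointing down it reaches from about 0.25 to 0.775 m from the base axis. Payload 4 kg.
Tool frame: the origin (TCP) lies at the very end of the fingers, on their centre line; the grasp point (between the pads) lies 19 mm behind it; z points along the fingers, y is the line along which they close (so a half turn about z gives the same grasp; the last joint's range is limited). The gripper opens to 94 mm and grips with 3 to 60 N. Pads are 16 mm wide; open, the fingers measure 119 mm over their backs; the gripper's body (75 mm by 177 mm) begins 78 mm behind the grasp point.
Start: joints at [-1.315, 0.087, 1.371, -0, 1.684, -0.103], TCP at [0.193, -0.515, 0.206] pointing down, gripper open.
Joint ranges: [-3.1, 3.1], [-0.76, 2.03], [0.27, 2.55], [-1.08, 4.22], [0.17, 2.65], [-2.57, 2.57]. Speed limits (rad/s): [2.79, 2.79, 3.14, 3.14, 3.14, 3.14].

### API

Orientations are given as [roll, pitch, yaw] about the fixed x, y, z axes, in that order (R = Rz(yaw) Ry(pitch) Rx(roll)).
In Python, from bench import robot gives the robot as it stands. The module is installed in compiled form; this text tells all that it offers.
- The arm moves only by the tool move_arm, never from a script. Its argument "deltas" is one flat list of numbers, 7 for each row, row after row: the turn, a rotation vector about the tool's x, y, z in rad, then the shift along the tool's x, y, z in cm, then the closure, from -1 (fully open) to 1 (shut). A call has 1 to 8 rows; each row is the pose to reach, as a shift and turn from the pose commanded when the call began, along the tool's axes at that moment; what a row does not reach only later rows make up. A row lasts 1/10 s, in which the tool goes at most 50 mm and 8.59 degrees, less where a joint would pass 70% of its speed; a pose out of reach is approached as far as the arm can. A call with a gripper value outside its range is refused whole. The fingers move at their own pace and stop on an object; the grip force is fixed at half the most. Time passes only in rows, so rows that repeat a pose let the fingers close. It gives the time, the measured TCP pose, the force, the opening and the grip force at its end, in the units of the state.
- robot.get_obs(): the state, without advancing time (a new reading comes with each control period).
- robot.snapshot(name): name is "scene" or "top"; returns a dict with "image" (384x512x3 uint8, red, green, blue), "depth" (384x512 float32, m along the optical axis (not along the pixel's ray), 0 where there is no reading), "fov_y" (degrees; the focal length in pixels is half the picture's height over the tangent of half this angle, whatever the lens; pixels are square), "cx", "cy" (the principal point, pixels), "origin" and "orientation" of the camera in the world. Camera axes: x right, y up, looking along -z (the intrinsics and any distortion apply to the point x, -y, -z); pixel columns grow to the right and rows downward; lengths in m; the calibration is good to about 2 mm. A picture is of the moment at which its call begins.
- robot.close_job(): hands the job in; it is judged then, once.
The state is a dict: "time": time; "joint_positions": joint angles; "qvel": joint speeds; "joint_torque": joint torques, N m; "tool_pos": TCP position; "ee_rot": TCP orientation; "wrist_force": force on the tool from outside, world axes, zero at the start; "wrist_torque": the same for the moment, N m; "width": finger opening in m; "finger_force": force on a finger pad.
Only numpy, scipy, OpenCV 4.12 (cv2) and the standard library are available. Lean on these libraries where they do the work, as an engineer would, in place of code of your own. Each camera call takes 0.05 s, during which the arm holds its last target. There are 200 camera calls.

### The job

The vial standing in the capping press still has its cap standing proud. Turn the numbered sleeve on top of the press to 4, then press the hinged pedal right down to its stop, hold it there a moment and let it come back up, so that the cap is pushed fully home and the vial is still upright in its nest. Leave the two finished vials beside the press standing where they are.

Things in the scene. Friction and masses are not known exactly. Their poses are not given: they have to be found in the camera images.
- press: fixed bench capping press, pale grey enamel: base plate 250 x 110 mm, column at the back, head with a round nose (68 mm across, top 150 mm above the bench) over a small nest. Origin on the bench under the base; x from the pedal (front) to the column (back), y left, z up. Pedal hinge at x = 10 mm, height 38 mm; nest, foot and sleeve share a vertical axis at x = 60 mm, y = 0
- pedal_pad (a point): centre of the top of the black ribbed rubber pad (70 x 76 mm) of the steel pedal at the front of the press, 98 mm in front of the hinge: 61 mm above the bench at rest, 35 mm at the stop. Nothing is above the pad; the head begins about 115 mm behind its centre
- pedal (a joint): pedal angle in rad about a level hinge across the press: 0 at rest (pad sloping up to the front by 0.16 rad), grows as the pad goes down, 0.26 at the firm stop. A damped spring returns it: at the pad centre 3 to 4 N to start, 8 to 12 N near the stop, then rising steeply. It lifts the nest by 50 mm per rad, carrying the vial up against the pressing foot under the head
- sleeve_grip (a point): point on the vertical axis of the numbered sleeve at the height to grip it, 186 mm above the bench. The knurled dark steel grip is a cylinder 32 mm across, 163 to 200 mm above the bench; the white conical skirt below (59 mm across) carries the marks 0 to 6 and turns with it. Open above and all round
- sleeve (a joint): sleeve angle in rad, grows clockwise from above, 0.30 rad a mark: 0 is mark 0, 0.30 is 1, 0.60 is 2, 0.90 is 3, 1.20 is 4, 1.50 is 5, 1.80 is 6. The mark at the red index line on the front of the head (pedal side) is the setting; numbers run to the right seen from the front. A detent holds each mark (it may start between two); turning takes 0.1 N m. Each mark lowers the foot 1.5 mm
- cap (a joint): how far the cap has been pushed on, in m: 0 is 5 mm proud, 0.005 is fully home. Stiff sliding fit, about 5 N; it stays where it is pushed. At setting 4 the pedal's stop brings it home; at 3 it stays about 1.5 mm proud
- vial_mid (a point): the vial in the press: amber glass, 24 mm across, with a white cap 21 mm across, 57 mm tall with the cap proud and 52 mm with it home. The point is on its axis, 26 mm above its underside; z up the axis. It stands loose in the nest
- nest_floor (a point): centre of the floor of the round aluminium nest (wall 10 mm high, 1 mm play round the vial), on which the vial stands; 44 mm above the bench at rest
- done_1_mid (a point): first finished vial, same as the one in the press with its cap home: 24 mm across, 52 mm tall, standing loose on the bench to the left of the press; the point is on its axis, 26 mm up; z up the axis
- done_2_mid (a point): second finished vial, like the first
Not all that is in view belongs to the job. What is shaped like the part that bears done_2_mid but yellow is not meant.

How it is judged:
On the way, in this order (a step that is already met when the one before it is completed fails the run):
1. the sleeve stands at mark 4 (value of joint sleeve between 1.1 and 1.3 rad), for 0.2 s.
2. with the sleeve at 4, the pedal is down at its stop for a moment (all of step 1 and value of joint pedal above 0.24 rad), for 0.3 s.
At the end, for the whole second after the job is handed in: the sleeve stands at mark 4 (within a third of a mark, 0.1 rad), the pedal is back up (below 0.03 rad), the cap is home (within 1 mm), the vial stands upright on the floor of its nest, and both finished vials stand upright within 30 mm of where they were (all of step 1 and value of joint pedal below 0.03 rad and value of joint cap above 0.004 m and angle between vial_mid's own z axis and vertical below 0.15 rad and horizontal distance between vial_mid and nest_floor below 0.006 m and z of vial_mid in the frame of nest_floor below 0.03 m and angle between each of done_1_mid, done_2_mid's own z axis and vertical below 0.2 rad); the robot touches nothing.
It fails at once if a finished vial is knocked over or pushed more than 30 mm away (distance of any of done_1_mid, done_2_mid from where it was at the start of the episode above 0.03 m).
It also fails if it takes over 45 s, if anything falls off the work surface, if the arm or the gripper's body presses on something with over 40 N, if the wrist force passes 120 N, or if a joint passes its speed limit or range.

## Working session

There is one attempt and no reset: what is moved stays moved. The work goes in short steps, Python scripts to look and compute and a tool call to move; the robot and the scene stay as the last step left them, time stands still between calls to the robot, and variables do not carry over. Pictures are saved under pics/ and viewed, at most 10 in all, crops included, and the job is handed in when it is done.

Besides the shell and the picture viewer there is one more tool, called as name(argument=value, ...) on one line, values as JSON. move_arm: Moves the arm, as the interface text tells. Its arguments: {"type":"object","properties":{"deltas":{"type":"array","items":{"type":"number"}}},"required":["deltas"]}

```bash
mkdir -p pics; cat > h.py <<'E'
import numpy as np,cv2
from scipy.spatial.transform import Rotation as R
from bench import robot
def snap(n):
    s=robot.snapshot(n); np.savez('pics/'+n+'.npz',**{k:np.array(v) for k,v in s.items()}); return s
def cloud(s):
    h,w=s['depth'].shape; f=h/2/np.tan(np.radians(float(s['fov_y']))/2)
    v,u=np.mgrid[0:h,0:w]; d=s['depth']
    p=np.stack([(u-s['cx'])*d/f,-(v-s['cy'])*d/f,-d],-1)
    o=np.array(s['orientation'],float)
    M=o if o.shape==(3,3) else (R.from_euler('xyz',o) if o.size==3 else R.from_quat(o)).as_matrix()
    return p@M.T+np.array(s['origin'])
E
python3 - <<'E'
from h import *
ims=[]
for n in('scene','top'):
    s=snap(n); print({k:v for k,v in s.items() if k not in('image','depth')})
    cv2.imwrite(f'pics/{n}1.png',cv2.resize(s['image'][:,:,::-1],(796,597)))
print(robot.get_obs())
E
```

```text
{'fov_y': 42.59629005261529, 'cx': 253.4679439898132, 'cy': 198.98698963265957, 'origin': array([0.01671802, 0.73745829, 0.54801581]), 'orientation': array([ 1.12744046, -0.00353173, -2.39856283])}
{'fov_y': 48.85429353363712, 'cx': 250.70239584719792, 'cy': 191.29902126504365, 'origin': array([0.4938906 , 0.15010691, 0.95767504]), 'orientation': array([ 0.10899177, -0.03162104, -1.58264007])}
{'time': 0.1, 'joint_positions': array([-1.31511584e+00,  8.79125614e-02,  1.37209433e+00, -3.30184351e-05,
        1.68359044e+00, -1.03079140e-01]), 'qvel': array([ 1.99548786e-03, -1.51481543e-03, -1.78063791e-03, -1.33927239e-04,
        1.21291144e-03, -2.23248928e-05]), 'joint_torque': array([ 1.73851673e-03, -3.41251051e+01, -3.03301549e+01,  7.20123458e-02,
        3.04297206e-02, -9.46622458e-05]), 'tool_pos': array([ 0.19298321, -0.51450822,  0.20440848]), 'ee_rot': array([-3.13959524e+00, -1.73632328e-04,  3.58755767e-01]), 'wrist_force': array([-0.12986203, -0.61204896,  0.26410798]), 'wrist_torque': array([-0.02292476,  0.02278866,  0.02935864]), 'finger_force': 0.0, 'width': 0.09401765870499595}
```

View pics/scene1.png

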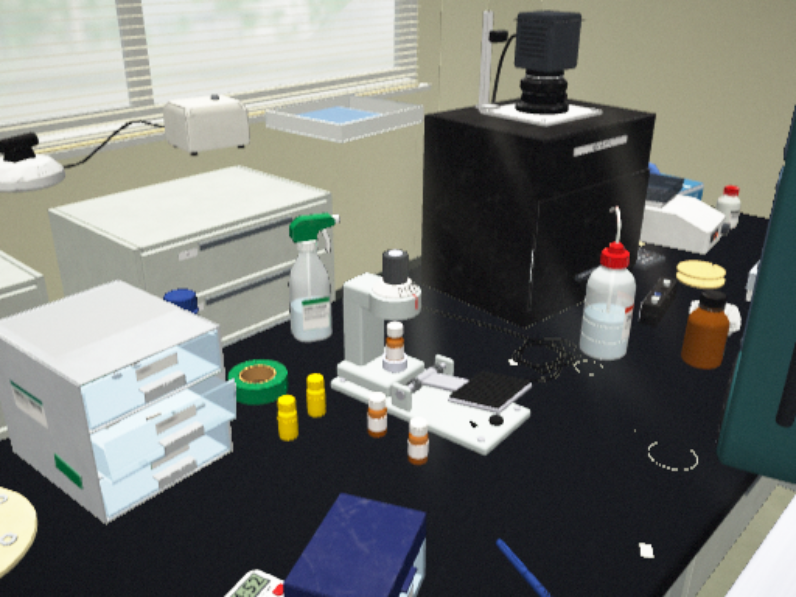

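View pics/top1.png

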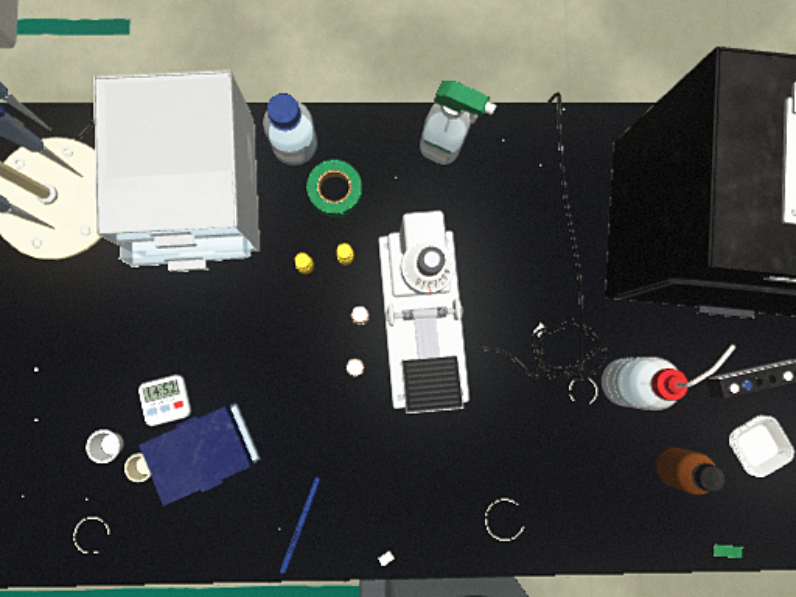

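Scene: the press with its vial is at about (395,340) px, the pedal pad at (490,390), and the amber finished vials at (377,415) and (418,441). In the top view these two are at (360,315) and (355,368). The vials at (304,263) and (345,254) are yellow decoys. Next I'll measure and enlarge the dial.

```bash
python3 - <<'E'
from h import *
k=512/796
for n in('top','scene'):
    s=dict(np.load(f'pics/{n}.npz')); P=cloud(s)
    if n=='top':
        for nm,(u,v) in dict(grip=(431,260),padc=(432,384),d1=(360,314),d2=(355,367),bench=(300,340),base1=(400,402),base2=(466,402),base3=(385,240)).items():
            print(nm,P[int(v*k),int(u*k)].round(4))
        T=P; ti=s['image']
    for nm,lo,hi in(('grip top',.194,.206),):
        m=(abs(P[...,2]-.2)<.006)&(abs(P[...,0]-.5)<.2)&(abs(P[...,1])<.25)
        print(n,nm,m.sum(),np.median(P[m],0).round(4),P[m].min(0).round(3),P[m].max(0).round(3))
    # black pad
    im=s['image'].astype(int)
    m=(P[...,2]>.045)&(P[...,2]<.08)&(im.max(-1)<75)&(abs(P[...,0]-.45)<.12)&(abs(P[...,1]-.1)<.2)
    print(n,'pad',m.sum(),P[m].mean(0).round(4),P[m].min(0).round(3),P[m].max(0).round(3))
    if m.sum()>20: print(cv2.minAreaRect(P[m][:,:2].astype(np.float32)))
    m=(P[...,2]>.008)&(P[...,2]<.03)&(im.min(-1)>130)&(abs(P[...,0]-.45)<.17)&(abs(P[...,1]-.1)<.15)
    # vial caps
    m=(P[...,2]>.046)&(P[...,2]<.058)&(im.min(-1)>120)&(P[...,0]<.52)
    c,l,st,ce=cv2.connectedComponentsWithStats(m.astype(np.uint8))
    for i in range(1,c):
        if st[i,4]>15: print(n,'cap?',ce[i].round(),st[i,4],P[l==i].mean(0).round(3))
a=cv2.resize(ti[135:200,245:315,::-1],(560,520),interpolation=cv2.INTER_CUBIC)
s=np.load('pics/scene.npz')['image']
b=cv2.resize(s[150:215,225:290,::-1],(520,520),interpolation=cv2.INTER_CUBIC)
cv2.imwrite('pics/c.png',cv2.resize(np.hstack([a,b]),(800,385)))
E
```

```text
grip [0.621  0.0765 0.1975]
padc [0.4752 0.0663 0.0597]
d1 [0.5724 0.1629 0.0483]
d2 [0.4974 0.1698 0.0501]
bench [ 0.539   0.2518 -0.0006]
base1 [0.4485 0.1069 0.0148]
base2 [0.4471 0.0133 0.011 ]
base3 [0.6817 0.1265 0.0156]
top grip top 465 [0.6214 0.0619 0.1989] [ 0.471 -0.25   0.194] [0.699 0.091 0.206]
top pad 818 [0.4737 0.0652 0.0596] [0.436 0.027 0.051] [0.511 0.104 0.069]
((0.472557932138443, 0.06631442904472351), (0.07156185060739517, 0.07719483226537704), 4.164062976837158)
top cap? [275. 227.] 77 [0.515 0.068 0.049]
top cap? [228. 236.] 76 [0.498 0.171 0.05 ]
top cap? [397. 239.] 22 [ 0.486 -0.193  0.053]
top cap? [259. 243.] 26 [0.482 0.105 0.053]
scene grip top 405 [ 0.6163 -0.2018  0.2004] [ 0.469 -0.25   0.194] [0.7   0.095 0.206]
scene pad 702 [0.4704 0.0698 0.0637] [0.436 0.026 0.046] [0.569 0.107 0.07 ]
((0.5040889978408813, 0.0683964192867279), (0.13306713104248047, 0.07825816422700882), 2.6331663131713867)
scene cap? [484. 174.] 29 [ 0.379 -0.559  0.053]
scene cap? [390. 211.] 145 [ 0.458 -0.196  0.052]
scene cap? [295. 247.] 38 [0.515 0.074 0.053]
scene cap? [297. 258.] 55 [0.485 0.106 0.055]
scene cap? [269. 273.] 99 [0.495 0.174 0.052]
```

View pics/c.png

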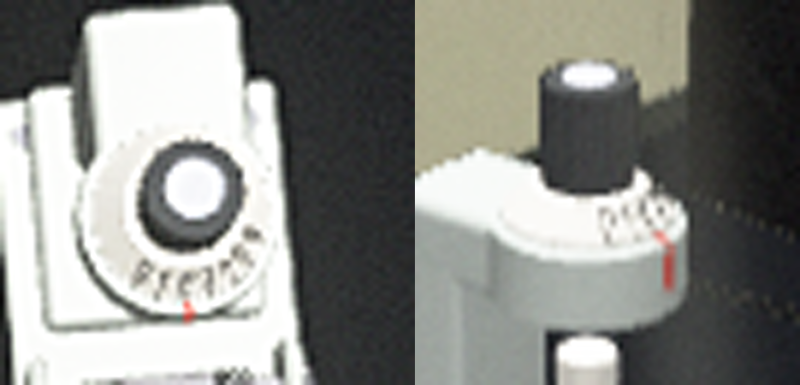

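Left half of the crop (top view): the red index is at (190,312), with marks running from about (140,275) to (255,235). About 2 is at the index. I'll unwrap the skirt in polar form to get the exact angle, and fit the grip centre.

```bash
cat >> h.py <<'E'
def proj(s,X):
    h=s['depth'].shape[0]; f=h/2/np.tan(np.radians(float(s['fov_y']))/2)
    q=(X-s['origin'])@R.from_euler('xyz',s['orientation']).as_matrix()
    return s['cx']+f*q[...,0]/-q[...,2], s['cy']-f*q[...,1]/-q[...,2]
def unwrap(s,ax,yaw):
    # columns: angle to the right of the front index, -1.5..2 rad, 200 px/rad; rows: cone radius 17..36 mm
    a,r=np.meshgrid(np.arange(-1.2,2.3,.005),np.linspace(.017,.036,150))
    z=np.where(r<.0295,.150+(.0295-r)/.0135*.013,.150)
    th=yaw+np.pi+a   # front = -x ; right seen from front (-y) = counterclockwise from -x
    X=np.stack([ax[0]+r*np.cos(th),ax[1]+r*np.sin(th),z],-1)
    u,v=proj(s,X)
    return cv2.remap(s['image'][:,:,::-1],u.astype(np.float32),v.astype(np.float32),cv2.INTER_CUBIC)
E
python3 - <<'E'
from h import *
pics=[]
for n in('top','scene'):
    s=dict(np.load(f'pics/{n}.npz'));P=cloud(s)
    m=(np.hypot(P[...,0]-.621,P[...,1]-.0765)<.03)&(P[...,2]>.190)
    print(n,m.sum(),cv2.minEnclosingCircle(P[m][:,:2].astype(np.float32)),P[m][:,2].mean())
    m=(np.hypot(P[...,0]-.621,P[...,1]-.0765)<.04)&(P[...,2]>.172)&(P[...,2]<.19)
    if m.sum()>20: print('side',m.sum(),P[m].mean(0))
    pics.append(unwrap(s,(.621,.0765),.07))
    for t in(-.6,-.3,0,.3,.6,.9,1.2,1.5): cv2.line(pics[-1],(int((t+1.2)*200),0),(int((t+1.2)*200),8),(0,0,255),1)
cv2.imwrite('pics/u.png',np.vstack(pics))
E
```

```text
top 246 ((0.6215786933898926, 0.07635120302438736), 0.016583068296313286) 0.19825237860242534
side 30 [0.61035766 0.08291168 0.1817356 ]
scene 174 ((0.6190749406814575, 0.07808095216751099), 0.017506953328847885) 0.1988185451674453
side 141 [0.61253121 0.08603544 0.18114661]
```

View pics/u.png

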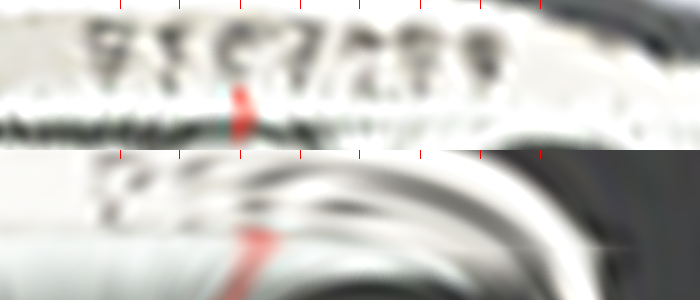

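The unwrapped marks 0 to 6 sit at columns 105, 168, 235, 300, 360, 420 and 483, with the index at 240. The setting is therefore about 2 (0.60–0.65 rad), and mark 4 needs about 0.58 rad clockwise. Next I'll check obstacle heights on the transit and compute the moves.

```bash
cat >> h.py <<'E'
def goto(p,rpy=(np.pi,0,None)):
    o=robot.get_obs(); M=R.from_euler('xyz',o['ee_rot'])
    yaw=o['ee_rot'][2] if rpy[2] is None else rpy[2]
    T=R.from_euler('xyz',[np.pi,0,yaw])
    print('shift cm',(M.inv().apply(np.array(p)-o['tool_pos'])*100).round(2),'turn',(M.inv()*T).as_rotvec().round(3))
E
python3 - <<'E'
from h import *
for n in('top','scene'):
    P=cloud(dict(np.load(f'pics/{n}.npz')))
    for x in np.arange(.1,.7,.1):
        print(n,round(x,1),[round(float(P[(abs(P[...,0]-x-.05)<.05)&(abs(P[...,1]-y-.05)<.05)][:,2].max(initial=-1)),2) for y in np.arange(-.6,.2,.1)])
goto((.193,-.515,.40));goto((.621,.0765,.40));goto((.621,.0765,.27));
E
```

```text
top 0.1 [-1.0, -1.0, -0.01, -0.0, -0.01, -0.01, -0.01, -0.0]
top 0.2 [-1.0, 0.0, 0.0, 0.0, 0.01, 0.0, 0.12, 0.0]
top 0.3 [-1.0, 0.03, 0.11, 0.11, 0.0, 0.01, 0.0, 0.01]
top 0.4 [-1.0, 0.05, 0.05, 0.22, 0.13, 0.01, 0.07, 0.96]
top 0.5 [-1.0, 0.12, 0.28, 0.3, 0.3, 0.02, 0.16, 0.14]
top 0.6 [-1.0, 0.03, 0.03, 0.31, 0.3, 0.0, 0.2, 0.16]
scene 0.1 [-1.0, -1.0, -1.0, -1.0, -0.02, 0.0, 0.43, 0.28]
scene 0.2 [-1.0, -1.0, -0.15, 0.0, 0.0, 0.01, 0.43, 0.01]
scene 0.3 [0.06, 0.04, 0.11, 0.11, 0.0, 0.01, 0.01, 0.01]
scene 0.4 [0.03, 0.05, 0.05, 0.22, 0.16, 0.02, 0.07, 0.07]
scene 0.5 [0.3, 0.3, 0.3, 0.3, 0.3, 0.02, 0.17, 0.15]
scene 0.6 [0.3, 0.33, 0.46, 0.31, 0.3, 0.01, 0.2, 0.16]
shift cm [-1.000e-02  1.000e-02 -1.956e+01] turn [-0.002 -0.     0.   ]
shift cm [ 60.83 -40.35 -19.47] turn [-0.002 -0.     0.   ]
shift cm [ 60.83 -40.32  -6.47] turn [-0.002 -0.     0.   ]
```

move_arm(deltas=[0, 0, 0, 0, 0, -5, -1, 0, 0, 0, 2, -3, -7.5, -1, 0, 0, 0, 6, -8, -7.5, -1, 0, 0, 0, 10, -13, -7.5, -1, 0, 0, 0, 14, -18, -7.5, -1, 0, 0, 0, 18, -23, -7.5, -1, 0, 0, 0, 22.5, -29.5, -7.5, -1, 0, 0, 0, 22.5, -29.5, -7.5, -1])

```text
time: 0.9
tool_pos: [0.2905, -0.1915, 0.28]
ee_rot: [-3.141, -0.0, 0.358]
wrist_force: [1.3, -0.3, 0.6]
width: 0.0939
finger_force: 0.0
```

```bash
python3 -c "
from h import *
print(robot.get_obs()['joint_positions'].round(2))
goto((.50,.06,.28));goto((.621,.0765,.27));goto((.621,.0765,.169))"
```

```text
[-0.75 -0.37  1.63  0.    1.89  0.47]
shift cm [ 2.843e+01 -1.623e+01  1.000e-02] turn [-0. -0.  0.]
shift cm [ 40.34 -13.53   1.01] turn [-0. -0.  0.]
shift cm [ 40.34 -13.53  11.11] turn [-0. -0.  0.]
```

move_arm(deltas=[0, 0, 0, 4, -3, 0, -1, 0, 0, 0, 8, -6, 0, -1, 0, 0, 0, 12, -9, 0, -1, 0, 0, 0, 17, -12, 0, -1, 0, 0, 0, 22, -14, 0, -1, 0, 0, 0, 28, -16, 0, -1, 0, 0, 0, 32, -15.5, 0, -1, 0, 0, 0, 36, -14.5, 0, -1])

```text
time: 1.7
tool_pos: [0.5732, 0.0704, 0.2802]
ee_rot: [-3.141, 0.0, 0.362]
wrist_force: [0.4, -0.1, 1.0]
width: 0.0939
finger_force: 0.0
```

move_arm(deltas=[0, 0, 0, 0, 0, 0, -1, 0, 0, 0, 0, 0, 0, -1])

```text
time: 1.9
tool_pos: [0.5723, 0.0679, 0.2775]
ee_rot: [-3.14, 0.006, 0.359]
wrist_force: [-0.4, -0.4, 0.7]
width: 0.0939
finger_force: 0.0
```

```bash
python3 -c "
from h import *
print(robot.get_obs()['joint_positions'].round(2))
goto((.621,.0765,.25));goto((.621,.0765,.169))"
```

```text
[ 0.02  0.15  1.16 -0.    1.84  1.23]
shift cm [4.87 0.92 2.72] turn [-0.002  0.006 -0.   ]
shift cm [ 4.92  0.93 10.82] turn [-0.002  0.006 -0.   ]
```

move_arm(deltas=[0, 0, 0, 4.9, 0.9, 0, -1, 0, 0, 0, 4.9, 0.9, 2, -1, 0, 0, 0, 4.9, 0.9, 5, -1, 0, 0, 0, 4.9, 0.9, 8, -1, 0, 0, 0, 4.9, 0.9, 10.3, -1, 0, 0, 0, 4.9, 0.9, 10.6, -1, 0, 0, 0, 4.9, 0.9, 10.6, -1])

```text
time: 2.6
tool_pos: [0.6202, 0.076, 0.1758]
ee_rot: [3.141, -0.001, 0.358]
wrist_force: [0.1, -0.3, 0.3]
width: 0.0938
finger_force: 0.0
```

```bash
python3 - <<'E'
from h import *
o=robot.get_obs();print(o['tool_pos'],o['ee_rot'],o['wrist_force']);goto((.621,.0765,.169))
E
```

```text
[0.62023674 0.07600768 0.17577808] [ 3.14119035e+00 -7.83470065e-04  3.58086429e-01] [ 0.05116083 -0.33920883  0.32126364]
shift cm [ 0.09 -0.02  0.68] turn [ 0.    -0.001 -0.   ]
```

move_arm(deltas=[0, 0, 0, 0.1, 0, 0.4, -1, 0, 0, 0, 0.1, 0, 0.4, -1, 0, 0, 0, 0.1, 0, 0.4, 1, 0, 0, 0, 0.1, 0, 0.4, 1, 0, 0, 0, 0.1, 0, 0.4, 1, 0, 0, 0, 0.1, 0, 0.4, 1, 0, 0, 0, 0.1, 0, 0.4, 1, 0, 0, 0, 0.1, 0, 0.4, 1])

```text
time: 3.4
tool_pos: [0.6221, 0.0769, 0.1704]
ee_rot: [3.142, 0.0, 0.359]
wrist_force: [-0.9, 0.2, -0.6]
width: 0.0494
finger_force: 0.0
```

move_arm(deltas=[0, 0, 0, 0, 0, 0, 1, 0, 0, 0, 0, 0, 0, 1, 0, 0, 0, 0, 0, 0, 1, 0, 0, 0, 0, 0, 0, 1])

```text
time: 3.8
tool_pos: [0.6223, 0.0766, 0.1704]
ee_rot: [3.141, 0.0, 0.359]
wrist_force: [0.3, -0.6, -1.1]
width: 0.0315
finger_force: 30.0
```

move_arm(deltas=[0, 0, 0.1, 0, 0, 0, 1, 0, 0, 0.2, 0, 0, 0, 1, 0, 0, 0.3, 0, 0, 0, 1, 0, 0, 0.4, 0, 0, 0, 1, 0, 0, 0.5, 0, 0, 0, 1, 0, 0, 0.57, 0, 0, 0, 1, 0, 0, 0.59, 0, 0, 0, 1, 0, 0, 0.59, 0, 0, 0, 1])

```text
time: 4.6
tool_pos: [0.6222, 0.0767, 0.1704]
ee_rot: [3.141, -0.0, -0.23]
wrist_force: [-0.6, -1.3, -0.3]
width: 0.0318
finger_force: 30.0
```

move_arm(deltas=[0, 0, 0, 0, 0, 0, 1, 0, 0, 0, 0, 0, 0, 1, 0, 0, 0, 0, 0, 0, 1])

```text
time: 4.9
tool_pos: [0.6222, 0.0767, 0.1704]
ee_rot: [3.141, -0.0, -0.231]
wrist_force: [0.9, -0.9, -0.1]
width: 0.0316
finger_force: 30.0
```

```bash
python3 - <<'E'
from h import *
o=robot.get_obs();print(o['joint_positions'],o['ee_rot'],o['wrist_torque'])
s=snap('top');v=dict(s);s2=snap('scene')
a=unwrap(v,(.621,.0765),.07)
b=cv2.resize(s2['image'][130:220,200:320,::-1],(700,525))
cv2.imwrite('pics/v.png',np.vstack([a,b])[:600])
E
```

```text
[ 3.24985308e-02  2.67294374e-01  1.23168574e+00 -3.33496480e-04
  1.64244093e+00  1.83414187e+00] [ 3.14131616e+00 -2.52282265e-04 -2.30870881e-01] [-0.1930442  -0.1292197   0.03277693]
```

View pics/v.png

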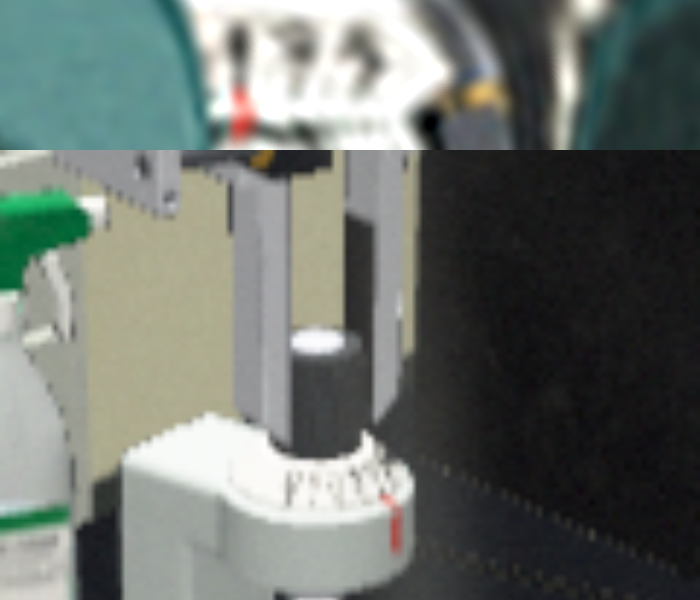

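In the unwrapped view, 4 is at the index (column 240), with 5 at 300 and 6 at 365. The sleeve is at 4, so I'll release and lift.

move_arm(deltas=[0, 0, 0, 0, 0, 0, -1, 0, 0, 0, 0, 0, 0, -1, 0, 0, 0, 0, 0, 0, -1, 0, 0, 0, 0, 0, 0, -1, 0, 0, 0, 0, 0, -2, -1, 0, 0, 0, 0, 0, -5, -1, 0, 0, 0, 0, 0, -9, -1, 0, 0, 0, 0, 0, -9, -1])

```text
time: 5.8
tool_pos: [0.6244, 0.0771, 0.2681]
ee_rot: [-3.138, -0.012, -0.231]
wrist_force: [0.5, -0.3, 0.9]
width: 0.0913
finger_force: 0.0
```

move_arm(deltas=[0, 0, 0, -4, 1.2, 0, 1, 0, 0, 0, -8, 2.4, 0, 1, 0, 0, 0, -12, 3.6, 0, 1, 0, 0, 0, -14.3, 4.4, 0, 1, 0, 0, 0, -14.3, 4.4, 0, 1, 0, 0, 0, -14.3, 4.4, 0, 1, 0, 0, 0, -14.3, 4.4, 0, 1, 0, 0, 0, -14.3, 4.4, 0, 1])

```text
time: 6.6
tool_pos: [0.4737, 0.0668, 0.2598]
ee_rot: [3.141, 0.001, -0.231]
wrist_force: [0.2, -0.0, -0.1]
width: 0.0334
finger_force: 0.0
```

```bash
python3 - <<'E'
from h import *
s=snap('top'); a=unwrap(s,(.621,.0765),.07)
cv2.imwrite('pics/w.png',a)
o=robot.get_obs();print(o['width'],o['tool_pos'],o['joint_positions'].round(2));goto((.473,.066,.075));goto((.473,.066,.035))
E
```

```text
0.029087471070234915 [0.47368117 0.06683319 0.25981386] [ 0.02 -0.08  1.43 -0.    1.79  1.82]
shift cm [-0.03  0.09 18.48] turn [0.    0.001 0.   ]
shift cm [-2.000e-02  9.000e-02  2.248e+01] turn [0.    0.001 0.   ]
```

View pics/w.png

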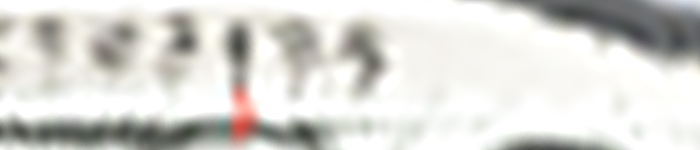

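The mark at the index (column 238) has five... visible to its left at 45, 110 and 180 (1, 2, 3) and two to its right (5, 6), so the sleeve stayed at 4 after release. Now I'll lower the closed fingers to just above the pad.

move_arm(deltas=[0, 0, 0, 0, 0, 4, 1, 0, 0, 0, 0, 0, 8, 1, 0, 0, 0, 0, 0, 12, 1, 0, 0, 0, 0, 0, 15.5, 1, 0, 0, 0, 0, 0, 18, 1, 0, 0, 0, 0, 0, 18, 1, 0, 0, 0, 0, 0, 18, 1])

```text
time: 7.35
tool_pos: [0.4733, 0.0668, 0.0805]
ee_rot: [3.141, 0.001, -0.231]
wrist_force: [-0.8, -0.2, 1.0]
width: 0.0005
finger_force: 0.0
```

move_arm(deltas=[0, 0, 0, 0, 0, 0.5, 1, 0, 0, 0, 0, 0, 1, 1, 0, 0, 0, 0, 0, 1.5, 1, 0, 0, 0, 0, 0, 2, 1, 0, 0, 0, 0, 0, 2.5, 1, 0, 0, 0, 0, 0, 3, 1, 0, 0, 0, 0, 0, 3.3, 1, 0, 0, 0, 0, 0, 3.3, 1])

```text
time: 8.15
tool_pos: [0.4712, 0.0667, 0.0474]
ee_rot: [3.14, 0.004, -0.231]
wrist_force: [-4.7, -0.3, 6.0]
width: 0.0004
finger_force: 2.9
```

move_arm(deltas=[0, 0, 0, 0, 0, 0.3, 1, 0, 0, 0, 0, 0, 0.6, 1, 0, 0, 0, 0, 0, 0.9, 1, 0, 0, 0, 0, 0, 1.1, 1, 0, 0, 0, 0, 0, 1.2, 1, 0, 0, 0, 0, 0, 1.2, 1])

```text
time: 8.75
tool_pos: [0.4713, 0.0666, 0.0366]
ee_rot: [3.14, 0.003, -0.231]
wrist_force: [-6.8, -0.2, 11.1]
width: 0.0003
finger_force: 5.6
```

move_arm(deltas=[0, 0, 0, 0, 0, 0.1, 1, 0, 0, 0, 0, 0, 0.2, 1, 0, 0, 0, 0, 0, 0.25, 1, 0, 0, 0, 0, 0, 0.25, 1])

```text
time: 9.15
tool_pos: [0.4714, 0.0666, 0.0353]
ee_rot: [3.14, 0.003, -0.231]
wrist_force: [-9.9, -0.5, 16.5]
width: 0.0006
finger_force: 8.5
```

Steep rise in force; I'll go a little further and hold there.

move_arm(deltas=[0, 0, 0, 0, 0, 0.15, 1, 0, 0, 0, 0, 0, 0.3, 1, 0, 0, 0, 0, 0, 0.3, 1, 0, 0, 0, 0, 0, 0.3, 1, 0, 0, 0, 0, 0, 0.3, 1, 0, 0, 0, 0, 0, 0.3, 1, 0, 0, 0, 0, 0, 0.3, 1, 0, 0, 0, 0, 0, 0.3, 1])

```text
time: 9.95
tool_pos: [0.4715, 0.0666, 0.035]
ee_rot: [3.14, 0.003, -0.231]
wrist_force: [-15.4, -0.9, 29.6]
width: 0.0004
finger_force: 15.3
```

```bash
python3 - <<'E'
from h import *
s=snap('scene'); cv2.imwrite('pics/x.png',cv2.resize(s['image'][140:310,200:370,::-1],(600,600),interpolation=cv2.INTER_CUBIC))
E
```

```text
(no output)
```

View pics/x.png

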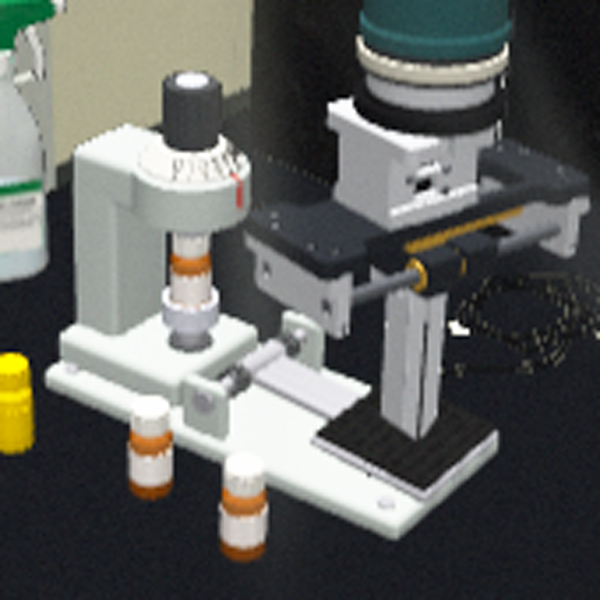

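The picture shows the pedal level at its stop, the nest raised and the vial pressed against the foot at (190,245). Now I'll let it up gently and lift clear.

move_arm(deltas=[0, 0, 0, 0, 0, -0.4, 1, 0, 0, 0, 0, 0, -0.8, 1, 0, 0, 0, 0, 0, -1.2, 1, 0, 0, 0, 0, 0, -1.6, 1, 0, 0, 0, 0, 0, -2, 1, 0, 0, 0, 0, 0, -2.4, 1, 0, 0, 0, 0, 0, -2.8, 1, 0, 0, 0, 0, 0, -3.2, 1])

```text
time: 10.8
tool_pos: [0.4739, 0.0668, 0.0624]
ee_rot: [-3.141, -0.002, -0.231]
wrist_force: [2.0, -0.4, 0.9]
width: 0.0005
finger_force: 0.7
```

move_arm(deltas=[0, 0, 0, 0, 0, -1, 1, 0, 0, 0, 0, 0, -3, 1, 0, 0, 0, 0, 0, -6, 1, 0, 0, 0, -2, 0, -9, 1, 0, 0, 0, -5, 0, -12, 1, 0, 0, 0, -5, 0, -14, 1, 0, 0, 0, -5, 0, -14, 1, 0, 0, 0, -5, 0, -14, 1])

```text
time: 11.6
tool_pos: [0.4244, 0.0783, 0.2017]
ee_rot: [-3.142, -0.001, -0.231]
wrist_force: [-0.3, 0.6, -0.3]
width: 0.0006
finger_force: 0.0
```

```bash
python3 - <<'E'
from h import *
s=snap('scene'); cv2.imwrite('pics/y.png',cv2.resize(s['image'][140:310,200:370,::-1],(600,600),interpolation=cv2.INTER_CUBIC))
t=snap('top');P=cloud(t);im=t['image'].astype(int)
m=(P[...,2]>.03)&(P[...,2]<.08)&(im.max(-1)<75)&(abs(P[...,0]-.47)<.05)&(abs(P[...,1]-.066)<.05)
print('pad',m.sum(),P[m].mean(0))
P=cloud(s);im=s['image'].astype(int)
m=(np.hypot(P[...,0]-.621,P[...,1]-.0765)<.016)&(P[...,2]>.06)&(P[...,2]<.115)
print('vial top z',np.sort(P[m][:,2])[-8:], 'before', end=' ')
o=robot.get_obs();print(o['time'],o['tool_pos'],o['wrist_force'])
E
```

```text
pad 746 [0.47642718 0.06397588 0.05913153]
vial top z [0.11185693 0.11192495 0.11236724 0.11249045 0.11379465 0.11404959
 0.11409696 0.11410483] before 11.7 [0.42368701 0.07812961 0.20010071] [-0.13560457  0.08476089  0.13129675]
```

View pics/y.png

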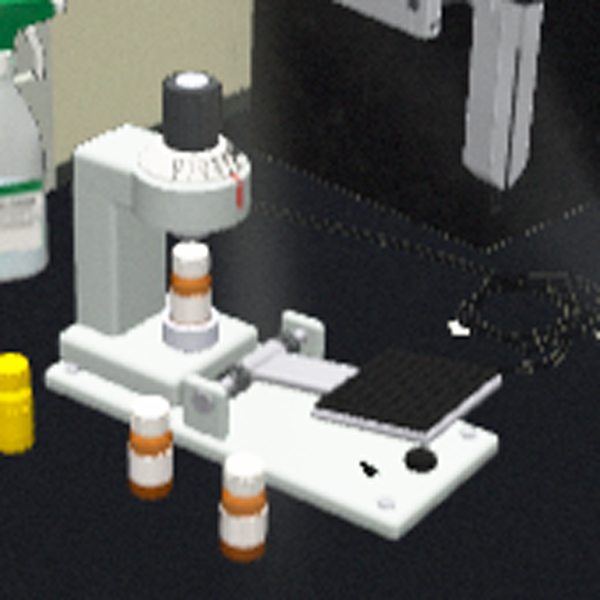

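The pedal is back up and the vial is upright at (190,290). Its cap matches the finished vials, and there is a gap under the foot. The finished vials at (150,445) and (243,505) haven't moved. I'll hand the job in.

```bash
python3 -c "
from bench import robot
print(robot.close_job())"
```

```text
the job is handed in; nothing more can be done
None
```

I turned the sleeve to 4, held the pedal at its stop and let it back up; in the last picture the cap looks home, the vial is upright and both finished vials are unmoved. I handed the job in, and it returned no verdict.

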